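# Crank a jar vise shut on a jar

## Robot

A 6-joint arm with a two-finger parallel gripper is mounted at the origin on a cart in front of the work surface, level with it; the furniture and walls round the work are solid. World frame = base frame: x ahead of the robot, y to its left, z up, the work surface at z = 0. Lengths are in m, angles in degrees, forces in N, time in s.
With the tool pointing down it reaches from about 0.325 to 0.775 m from the base axis. Payload 5.5 kg.
Tool frame: the origin (TCP) lies at the centre of the arm's flange, where the gripper is bolted on; the fingertips stand 182 mm ahead of it and the grasp point (between the pads) lies 163 mm ahead of it; z points along the fingers, y is the line along which they close (so a half turn about z gives the same grasp; the last joint's range is limited). The gripper opens to 88 mm and grips with 3 to 60 N. Pads are 20 mm wide; open, the fingers measure 115 mm over their backs; the gripper's body (75 mm by 178 mm) begins 61 mm behind the grasp point.
Start: joints at [67.741, 5.22, 70.514, -0, 104.267, -3.249], TCP at [0.195, 0.567, 0.405] pointing down, gripper open.
Joint ranges: [-164.24, 164.24], [-49.07, 125.15], [9.68, 141.18], [-86.29, 266.29], [3.28, 154.24], [-151.56, 151.56]. Speed limits (degrees/s): [147.25, 147.25, 172.46, 180, 180, 180].

## Interface

Orientations are given as [roll, pitch, yaw] about the fixed x, y, z axes, in that order (R = Rz(yaw) Ry(pitch) Rx(roll)).
In Python, from station import r gives the robot as it stands. The module is installed in compiled form; this text tells all that it offers. Calls block until the motion is done:
- r.reach(position, orientation): joint-space move of the TCP to a pose.
- r.servo_line(position, rotation=None, speed=0.15): straight line of the TCP; rotation=None keeps the orientation; speed is the mean speed in m/s.
- r.move_joints(angles): joint-space move.
- r.let_go() and r.grab(squeeze=None): open the fingers fully, or close them until they stop; squeeze is the grip in N (None keeps the last).
- r.wait(seconds).
- r.inverse_kinematics(position, orientation): joint angles nearest the present ones, or None.
- r.sense(): the state.
- r.snapshot(name): name is "side" or "top" or "wrist"; returns a dict with "frame" (384x512x3 uint8, red, green, blue), "fx", "fy", "cx", "cy" (pixels), "R" (3x3) and "t" (3): a world point X has camera coordinates R X + t. Camera axes: x right, y down, z forward; pixel columns grow to the right and rows downward; lengths in m; the calibration is good to about 2 mm. A picture is of the moment at which its call begins. There is no depth.
A pose or a line that the arm cannot do raises r.IKError and nothing moves.
- r.hand_in(): hands the job in; it is judged then, once.
The state is a dict: "clock": time; "joints": joint angles; "joint_vel": joint speeds; "joint_torque": joint torques, N m; "tcp_pos": TCP position; "orientation": TCP orientation; "contact_force": force on the tool from outside, world axes, zero at the start; "torque": the same for the moment, N m; "opening": finger opening in m; "gripper_force": force on a finger pad.
Only numpy, scipy, OpenCV 4.12 (cv2) and the standard library are available. Lean on these libraries where they do the work, as an engineer would, in place of code of your own. Each camera call takes 0.05 s, during which the arm holds its last target. There are 200 camera calls.

## Task

Clamp the glass jar that stands between the jaws of the jar vise, so that its lid can be twisted off: fit the loose crank fully home on the vise's square spindle end and wind it clockwise (seen from above) until the jaws hold the jar firmly. Be gentle: feel for the square without forcing the crank down, stop as soon as the jar is tight because glass cracks, leave the crank on the spindle, and leave the other things on the worktop where they are.

Things in the scene. Friction and masses are not known exactly. Their poses are not given: they have to be found in the camera images.
- vise: Jar vise, fixed. Base plate 120 x 300 mm, 12 mm thick; grey gearbox housing 84 x 80 mm, top 115 mm above the worktop, with the spindle; a sliding jaw, then a fixed V jaw at the far end, jaw tops 72 mm up. Origin on the worktop under the vertical spindle axis; x across the jaws, y from the spindle to the jar and fixed jaw, z up. A clamped jar's axis is at y = 157 to 173 mm.
- vise_seat (a point): On the spindle axis, top centre of the round collar (34 mm wide, 120 mm above the worktop) on the gearbox; axes of vise. The crank is home when its hub's underside rests on the collar. The spindle takes about 0.2 N m (3 N at the crank's grip; more if fast), and stays put. Clockwise from above closes the jaw, 24 mm a turn; each 1 N at the grip beyond that clamps with about 18 N.
- vise_tip (a point): Top of the spindle's bare end, 28 mm above the collar: a 16 mm square, its last 4 mm tapering to 11 mm. Axes are the vise's, NOT the square's: how the square is turned differs each time; feel for it or look. A misaligned crank hangs on the taper, hub's underside 24 to 27 mm above the collar, and can drop once turned to within about 6 degrees of a fit (four ways, 90 degrees apart).
- vise_jaw: Sliding jaw, a grey plate 116 mm wide with a springy rubber pad (30 N per mm). Origin at the middle of the unpressed pad's face, 2 mm above the base plate; axes of vise. It closes along the vise's +y, pushing the jar into the V jaw, and meets resistance at y = 127 to 143 mm in the vise's frame: the V jaw is bolted differently each time, so feel it. Over 15 N holds the jar; 150 N cracks it; 30 to 90 N is a good clamp.
- jar_center (a point): Middle (half-way up) of the closed glass jar with a screw lid, 60 mm wide, 85 mm tall, that stands loose on the vise's base plate between the jaws. It need not be handled.
- jar: The same jar; origin at the centre of its underside.
- crank: Loose dark steel crank, about 330 g, standing on the worktop on its hub and its foot, socket down. Origin: centre of the hub's underside; x along the arm, z up. Square hub 32 x 32 mm, 58 mm tall, sides along x and y; arm 20 mm wide, 31 to 43 mm above the underside; at x = 68 mm a round foot 23 mm wide reaches down level with the hub's underside.
- crank_socket (a point): Centre of the mouth of the square socket (17.6 mm wide, 30 mm deep, sides along those of the hub) in the hub's underside; axes of the crank.
- crank_hub (a point): On the hub's axis, 42 mm above its underside: where to grip the hub, across its 32 mm along the crank's y, with the fingers either side of the arm. Axes of the crank.
- crank_grip (a point): Middle of the crank's upright round black grip, 26 mm wide, from 44 to 94 mm above the hub's underside and 68 mm from the hub's axis along x. It spins freely on its pin, so a gripper may hold it without turning. This point is 69 mm above the hub's underside; axes of the crank.
- salt_shaker: glass salt shaker with a metal cap, 44 mm wide, 90 mm tall; bystander. Origin at the centre of its underside.
- mustard_jar: closed glass jar with a screw lid, 59 mm wide, 85 mm tall, standing free on the worktop; bystander. Origin at the centre of its underside.
- tin_tuna: low round tin, 86 mm wide, 40 mm tall; bystander. Origin at the centre of its underside.
- lemon: lemon, 78 x 55 x 56 mm; bystander. Origin at the centre of its underside.
- onion: onion, 84 mm wide; bystander. Origin at the centre of its underside.

How it is judged:
By the outcome, as a careful person would: the job done as asked, in the order asked, and still so for the second after the job is handed in, with the robot touching nothing.
It also fails if it takes over 72 s, if anything falls off the work surface, if the arm or the gripper's body presses on something with over 40 N, if the wrist force passes 120 N, or if a joint passes its speed limit or range.

## Working session

There is one attempt and no reset: what is moved stays moved. The work goes in short steps, each a Python script; the robot and the scene stay as the last script left them, time stands still between calls to the robot, and variables do not carry over. Pictures are saved under pics/ and viewed, at most 10 in all, crops included, and the job is handed in when it is done.

```bash
mkdir -p pics; python3 - <<'E'
from station import r
import cv2,numpy as np,json
for n in("top","side"):
    s=r.snapshot(n); cv2.imwrite(f"pics/{n}0.png",cv2.resize(s["frame"][:,:,::-1],(800,600),interpolation=cv2.INTER_CUBIC))
    print(n,s["fx"],s["fy"],s["cx"],s["cy"],np.round(s["R"],3).tolist(),np.round(s["t"],3).tolist())
q=r.sense();print(q["clock"],q["orientation"],q["opening"],q["contact_force"])
E
```

```text
top 400.7754667653769 400.7754667653769 250.10917740692386 192.1896124121713 [[-0.029, -0.999, 0.022], [-0.985, 0.025, -0.171], [0.17, -0.026, -0.985]] [-0.005, 0.553, 1.344]
side 456.72965627895496 456.72965627895496 246.7287104505475 196.4918402488547 [[-0.985, -0.171, 0.027], [-0.096, 0.411, -0.906], [0.144, -0.895, -0.421]] [0.527, 0.138, 1.554]
0.1 [-1.79896955e+02 -7.51080574e-03  1.60991194e+02] 0.0876820459027042 [ 1.22119318 -0.10073334 -0.22596789]
```

View pics/top0.png

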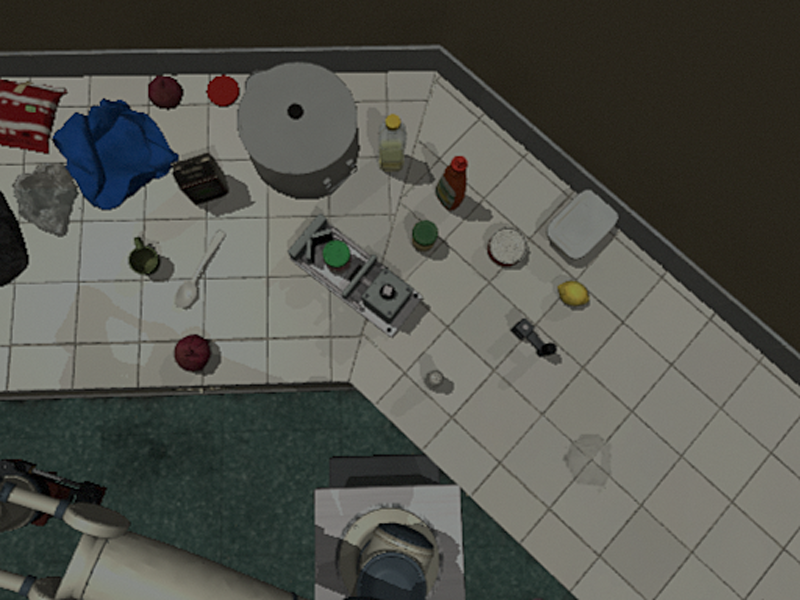

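View pics/side0.png

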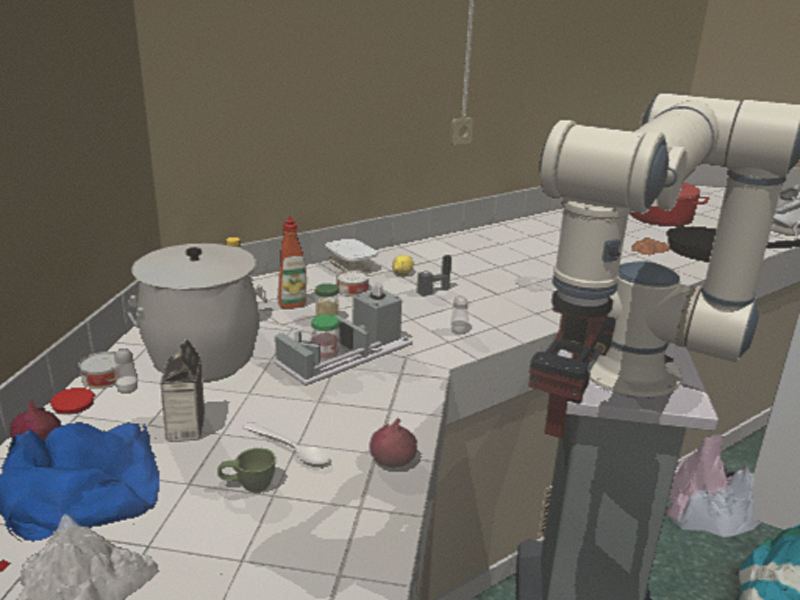

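The top view shows the crank hub at about (522,329) and its grip at (547,349). The spindle tip is at (388,291) and the green jar lid at (337,254), all in 800x600 pixels. Next I'll compute positions and look closer with the wrist camera.

```bash
cat > h.py <<'E'
from station import r
import cv2,numpy as np
def p2w(s,u,v,z,scale=1.0):
    R=np.array(s["R"]);t=np.array(s["t"]);u,v=u/scale,v/scale
    d=R.T@np.array([(u-s["cx"])/s["fx"],(v-s["cy"])/s["fy"],1]);c=-R.T@t
    return c+d*(z-c[2])/d[2]
def w2p(s,X):
    c=np.array(s["R"])@np.array(X)+np.array(s["t"]);return np.array([s["fx"]*c[0]/c[2]+s["cx"],s["fy"]*c[1]/c[2]+s["cy"]])
def save(s,name,box=None):
    f=s["frame"][:,:,::-1]
    if box: f=f[box[1]:box[3],box[0]:box[2]]
    k=min(800/f.shape[1],600/f.shape[0]); cv2.imwrite(f"pics/{name}.png",cv2.resize(f,None,fx=k,fy=k,interpolation=cv2.INTER_CUBIC)); return k
def yaw_of(): return r.sense()["orientation"][2]
E
python3 - <<'E'
from h import *
s=r.snapshot("top");k=1.5625
for n,u,v,z in(("hub",522,329,.058),("grip",547,349,.094),("tip",388,291,.148),("lid",337,254,.097),("salt",434,378,.09),("must",425,235,.085)):
    print(n,p2w(s,u,v,z,k).round(3))
hub=p2w(s,522,329,.058,k);tip=p2w(s,388,291,.148,k)
w=r.snapshot("wrist");p=r.sense()["tcp_pos"];c=-np.array(w["R"]).T@w["t"];print("wristcam",p,c,np.round(w["R"],2).tolist())
E
```

```text
hub [ 0.479 -0.306  0.058]
grip [ 0.431 -0.348  0.094]
tip [ 0.555 -0.012  0.148]
lid [0.648 0.095 0.097]
salt [ 0.376 -0.105  0.09 ]
must [ 0.69  -0.099  0.085]
wristcam [0.19546446 0.56731643 0.40393305] [0.12313015 0.59210549 0.3827343 ] [[0.33, 0.94, -0.0], [0.91, -0.31, 0.27], [0.26, -0.09, -0.96]]
```

```bash
python3 - <<'E'
from h import *
r.reach([0.565,0.012,0.47],[180,0,89]); s=r.snapshot("wrist"); np.save("pics/sp.npy",s,allow_pickle=True); print(save(s,"spin"))
r.reach([0.470,-0.314,0.38],[180,0,41]); s=r.snapshot("wrist"); np.save("pics/cr.npy",s,allow_pickle=True); print(save(s,"crank")); print(r.sense()["clock"],r.sense()["contact_force"],r.sense()["torque"])
E
```

```text
1.5625
1.5625
4.0083 [-0.28954314 -0.26437623 -0.01387513] [-0.04992136  0.10731477  0.01692447]
```

View pics/spin.png

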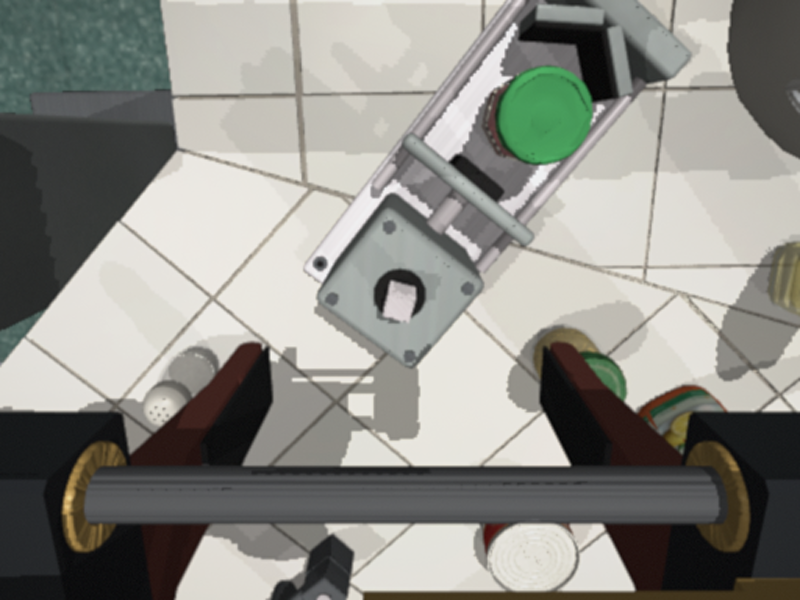

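View pics/crank.png

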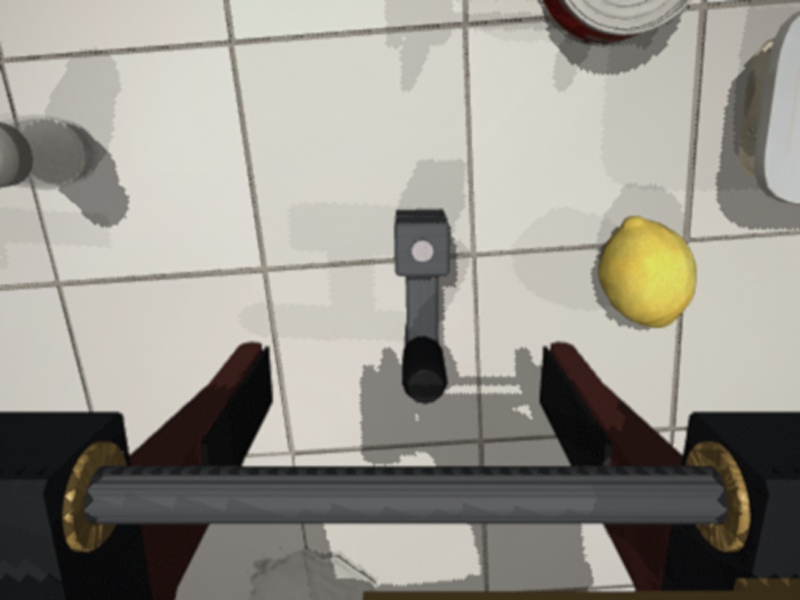

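The spin picture shows the spindle square at about (401,298), the jar lid at (546,115) and the jaw plate running (410,142)-(528,240). The crank picture shows the hub top at (422,250) and the grip top at (425,385). I'll zoom both for exact corners.

```bash
python3 - <<'E'
from h import *
a=np.load("pics/sp.npy",allow_pickle=True).item()["frame"];b=np.load("pics/cr.npy",allow_pickle=True).item()["frame"]
A=a[165:215,230:280];B=b[125:265,235:305]
A=cv2.resize(A,(500,500),interpolation=cv2.INTER_CUBIC);B=cv2.resize(B,(280,560),interpolation=cv2.INTER_CUBIC)
o=np.zeros((560,780,3),np.uint8);o[:500,:500]=A;o[:,500:]=B;cv2.imwrite("pics/z.png",o[:,:,::-1])
E
```

```text
(no output)
```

View pics/z.png

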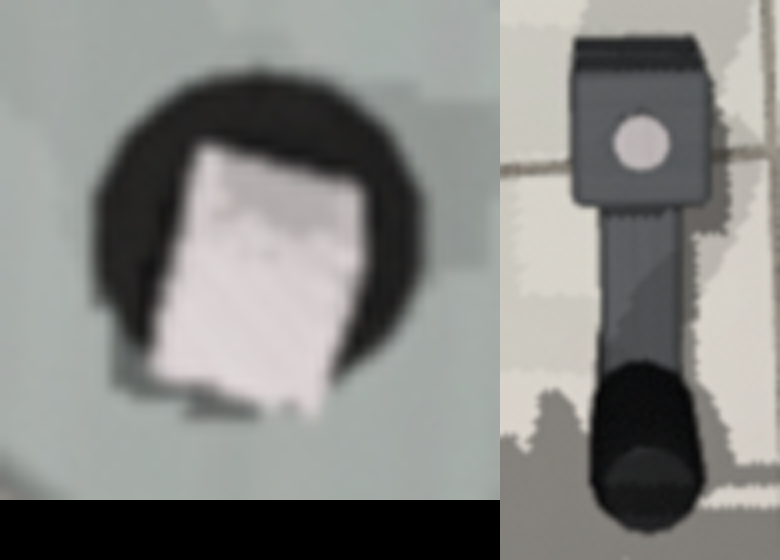

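```bash
python3 - <<'E'
from h import *
a=np.load("pics/sp.npy",allow_pickle=True).item();b=np.load("pics/cr.npy",allow_pickle=True).item()
A=lambda u,v,z:p2w(a,u/10+230,v/10+165,z)
B=lambda u,v,z:p2w(b,(u-500)/4+235,v/4+125,z)
ang=lambda d:np.degrees(np.arctan2(d[1],d[0]))
c=A(260,232,.12);print("collar",c)
p,q=A(200,140,.12),A(365,185,.12);print("edge",p,q,np.linalg.norm(q-p),ang(q-p))
p,q=A(150,375,.146),A(310,415,.146);print("edge2",np.linalg.norm(q-p),ang(q-p),(p+q)/2)
h=B(641,141,.058);g=B(649,488,.094);print("hub",h,"grip",g,np.linalg.norm((g-h)[:2]),ang(g-h))
p,q=B(573,205,.058),B(712,205,.058);print(ang(p-q)+90-0,np.linalg.norm(p-q))
p,q=B(600,207,.043),B(683,207,.043);print("arm mid",ang((h-(p+q)/2)))
k=1.5625;W=lambda u,v,z:p2w(a,u/k,v/k,z)
jar=W(546,115,.097);j1,j2=W(410,142,.072),W(528,240,.072)
print("jar",jar,"jaw",ang(j2-j1)); 
# vise corners of gearbox top z=.115
L=[W(*x,.115) for x in((392,195),(483,283),(408,367),(318,297))];print("gear c",np.mean(L,0),[ang(L[(i+1)%4]-L[i]).round(1) for i in range(4)])
yv=np.deg2rad(ang(j2-j1)+90);n=np.array([np.cos(yv),np.sin(yv)])
print("jar y",(jar-c)[:2]@n,"jaw plate rear top",(j1-c)[:2]@n,(W(530,240,.072)-c)[:2]@n,"V",(W(600,0,.072)-c)[:2]@n,(W(690,60,.072)-c)[:2]@n,"padtop",(W(500,188,.06)-c)[:2]@n)
E
```

```text
collar [ 0.55969362 -0.00900701  0.12      ]
edge [5.53990177e-01 5.24765003e-04 1.20000000e-01] [ 0.57014866 -0.00435446  0.12      ] 0.01687908573843016 -16.802244219586104
edge2 0.015279211307027087 -15.8276170241568 [ 0.55703212 -0.01697619  0.146     ]
hub [ 0.48449842 -0.31235236  0.058     ] grip [ 0.43489315 -0.35702831  0.094     ] 0.06675794532085393 -137.99288090822748
221.00396088626908 0.03124786424135611
arm mid 43.211390711484704
jar [0.65210883 0.09824911 0.097     ] jaw -39.682851424758084
gear c [ 0.55987915 -0.00607389  0.115     ] [np.float64(-45.0), np.float64(-130.4), np.float64(138.9), np.float64(52.5)]
jar y 0.14155388878839353 jaw plate rear top 0.07619438283477643 0.07707666570242487 V 0.2179551048663612 0.22911024622599635 padtop 0.09147217016532416
```

```bash
python3 - <<'E'
from h import *
hx,hy=.4845,-.3124
r.reach([hx,hy,.29],[180,0,41.5]); r.servo_line([hx,hy,.206],speed=.08)
print(r.sense()["contact_force"]); r.grab(40); q=r.sense(); print(q["opening"],q["gripper_force"],q["tcp_pos"],q["contact_force"])
r.servo_line([hx,hy,.39],speed=.15)
s=r.snapshot("wrist"); save(s,"held")
r.reach([.5597,-.0092,.39],[180,0,73.7]); r.wait(.3); q=r.sense(); print(q["clock"],q["opening"],q["contact_force"],q["torque"],q["tcp_pos"])
E
```

```text
[ 0.32625122  0.61065569 -0.2839934 ]
0.03175028969116235 39.876955549407285 [ 0.48459667 -0.31251467  0.20607259] [ 1.49966119 -0.58967386 -0.64436278]
9.475 0.03196204156364178 [-0.01248855 -0.65605179 -3.19210733] [-0.00302203  0.06178559 -0.02976616] [ 0.55972434 -0.01008474  0.38995653]
```

View pics/held.png

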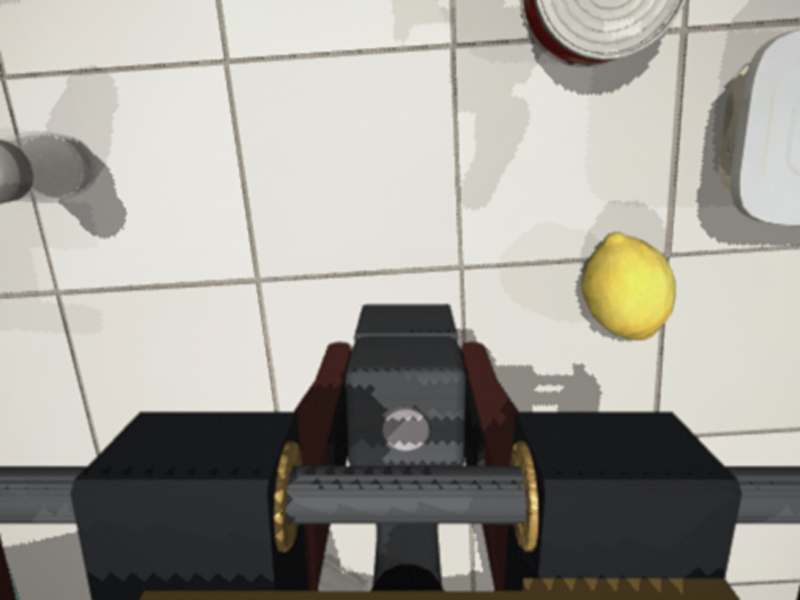

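The crank is held squarely, with the hub-top pin at (406,430). I'll work out the offset of the pin from the TCP and then feel downwards.

```bash
cat >> h.py <<'E'
def feel_down(x,y,z0,z1,lim=8,step=.0015,base=-3.2):
    z=z0
    while z>z1:
        z=max(z-step,z1); r.servo_line([x,y,z],speed=.04); q=r.sense(); f=np.array(q["contact_force"])
        if f[2]-base>lim: break
    return z,q
E
python3 - <<'E'
from h import *
s=r.snapshot("wrist");q=r.sense();p=np.array(q["tcp_pos"]);d=p2w(s,406/1.5625,430/1.5625,p[2]-.147)-p
a=np.deg2rad(q["orientation"][2]);print("pin offset tool x,y:",d[0]*np.cos(a)+d[1]*np.sin(a),d[0]*np.sin(a)-d[1]*np.cos(a),"yaw",q["orientation"])
x,y=.5597,-.0092
r.servo_line([x,y,.358],speed=.1)
z,q=feel_down(x,y,.358,.326)
print(z,q["tcp_pos"],q["contact_force"],q["torque"],q["clock"])
E
```

```text
pin offset tool x,y: 0.0005702551201068101 -0.0012193880638445716 yaw [-1.79999753e+02  3.14117124e-03  7.36283702e+01]
0.326 [ 0.55968019 -0.00981397  0.3263468 ] [-0.51505772 -5.45154753  0.06620445] [-1.13867972  0.14488758 -0.10623376] 15.4917
```

```bash
python3 - <<'E'
from h import *
r.servo_line([.5597,-.0102,.326],speed=.05);print(r.sense()["contact_force"])
z,q=feel_down(.5597,-.0102,.326,.322,lim=5,step=.0005)
print(z,q["tcp_pos"],q["contact_force"],q["torque"])
r.let_go(); r.wait(.2); q=r.sense();print(q["tcp_pos"],q["contact_force"],q["clock"])
p=q["tcp_pos"]; r.servo_line([.5597,-.0102,.45],speed=.2)
s=r.snapshot("wrist"); np.save("pics/on.npy",s,allow_pickle=True); save(s,"on");print(r.sense()["clock"])
E
```

```text
[-0.47523234 -3.42183062  0.52100367]
0.3255 [ 0.55967355 -0.01015004  0.32603367] [-1.53041703 -4.07569681  2.87935832] [-0.51356673  0.4057182   0.01415918]
[ 0.55968783 -0.01020356  0.32550782] [-0.15628243 -1.03472538  0.56934815] 17.175
18.0
```

View pics/on.png

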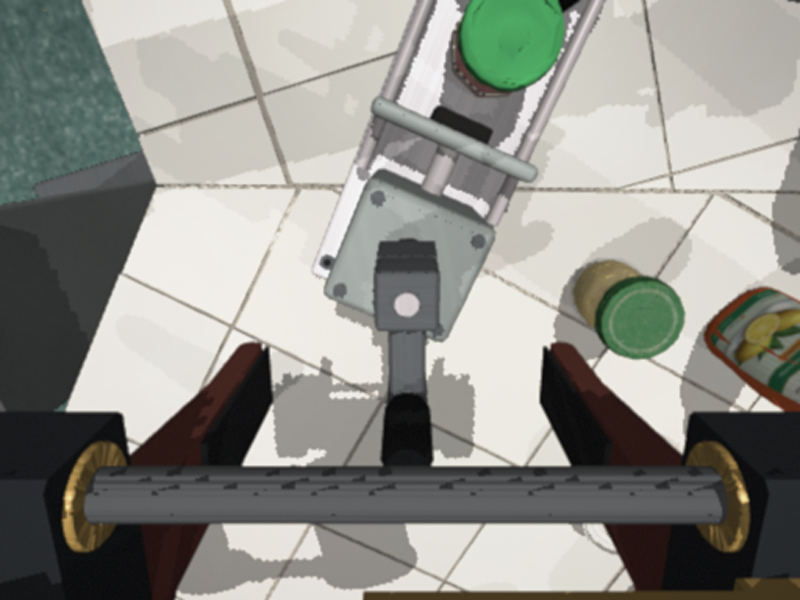

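The crank sits on the collar with its pin at (406,304); the force only began to rise at hub height 120.5 mm, so it's home. Next I'll take hold of the grip and wind.

```bash
cat >> h.py <<'E'
Z=.363;TY=73.7
def pos(c,a): a=np.deg2rad(a);return [c[0]+.068*np.cos(a),c[1]+.068*np.sin(a),Z]
def ft(a):
    q=r.sense();f=np.array(q["contact_force"]);a=np.deg2rad(a);return f[:2]@[-np.sin(a),np.cos(a)],f[:2]@[np.cos(a),np.sin(a)],f[2]
E
python3 - <<'E'
from h import *
import json
s=np.load("pics/on.npy",allow_pickle=True).item()
pin=p2w(s,406/1.5625,304/1.5625,.178);print("pin",pin)
c=np.array([.5597,-.0102])*.5+pin[:2]*.5; a=-106.3; print(c)
p=pos(c,a); r.reach([p[0],p[1],.44],[180,0,TY]); r.servo_line(p,speed=.12); r.grab(20)
q=r.sense();print(q["opening"],q["contact_force"]);
for i in range(8):
    a-=15; r.servo_line(pos(c,a),speed=.08); t=ft(a); print(round(a,1),np.round(t,1))
    if t[0]>7 or abs(t[1])>15: break
json.dump([list(c),a],open("st.json","w"));print(r.sense()["clock"])
E
```

```text
pin [ 0.55713918 -0.01358078  0.178     ]
[ 0.55841959 -0.01189039]
0.02544621789132515 [ 0.42492941 -0.12400696 -0.18643792]
-121.3 [ 1.7 -2.8  0.3]
-136.3 [ 2.1 -2.4  0.7]
-151.3 [ 2.6 -2.8  2.6]
-166.3 [ 2.8 -1.5  6.2]
-181.3 [1.9 0.1 8.1]
-196.3 [ 1.6  2.  10.7]
-211.3 [ 1.8  6.6 11.6]
-226.3 [ 2.2  8.9 13.1]
23.15
```

Radial force shows the centre estimate is about 1.7 mm low in y. I'll correct it, regrip to shed the z load, and carry on.

```bash
python3 - <<'E'
from h import *
import json
c,a=json.load(open("st.json"));c=[.5584,-.0102]
r.servo_line(pos(c,a),speed=.05);print(np.round(ft(a),1)); r.let_go();print(np.round(ft(a),1)); r.grab(15);print(np.round(ft(a),1))
for i in range(14):
    a-=15; r.servo_line(pos(c,a),speed=.08); t=ft(a); print(round(a,1),np.round(t,1))
    if t[0]>6 or abs(t[1])>12 or abs(t[2])>14: break
json.dump([list(c),a],open("st.json","w"));print(r.sense()["clock"],r.sense()["tcp_pos"],pos(c,a))
s=r.snapshot("side");np.save("pics/s1.npy",s,allow_pickle=True);save(s,"side1",(150,140,310,260))
E
```

```text
[ 4.1  6.8 11.4]
[-0.1  0.8  1. ]
[3.8 5.  2.6]
-241.3 [2.1 5.9 4. ]
-256.3 [ 2.2 10.1  3.8]
-271.3 [1.4 9.8 4.4]
-286.3 [1.5 9.8 3.9]
-301.3 [2.3 9.7 4.6]
-316.3 [1.6 9.9 3.3]
-331.3 [1.3 9.7 2.9]
-346.3 [1.5 8.7 2.2]
-361.3 [2.  7.1 1.5]
-376.3 [0.6 5.3 1.2]
-391.3 [1.3 4.9 2.6]
-406.3 [0.8 2.9 3.8]
-421.3 [1.1 1.5 3.2]
-436.3 [ 1.7 -2.6  2.4]
30.6833 [ 0.57446712 -0.07568354  0.36269469] [np.float64(0.574504993932462), np.float64(-0.07626534015983995), 0.363]
```

View pics/side1.png

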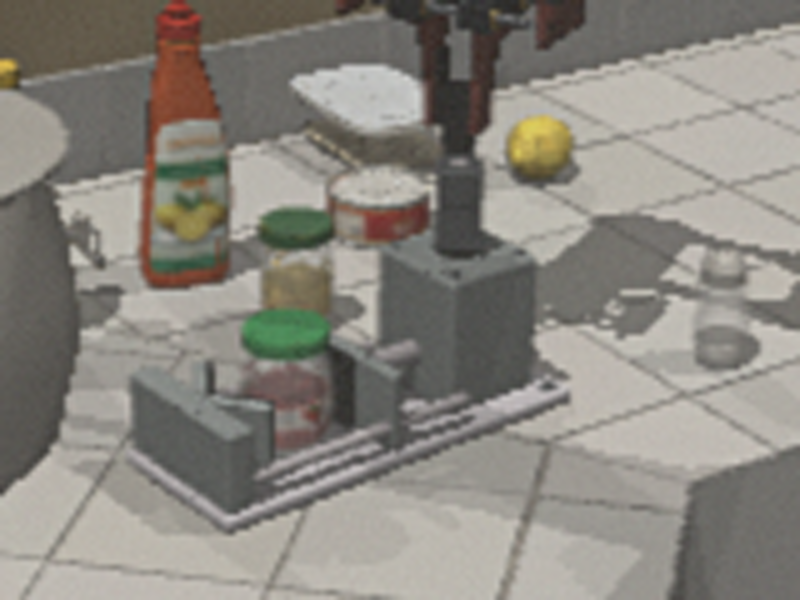

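The jaw has advanced until its pad is close to the jar (gap around (345,390) in the crop), and the crank is fully down. I'll refine the centre and continue in finer steps.

```bash
python3 - <<'E'
from h import *
import json
c,a=json.load(open("st.json"));c=[.5593,-.0092]
for i in range(30):
    st=15 if i<7 else 8
    a-=st; r.servo_line(pos(c,a),speed=.06); t=ft(a); print(round(a,1),np.round(t,1))
    if t[0]>3.6 or abs(t[1])>12 or abs(t[2])>14: break
json.dump([list(c),a],open("st.json","w"));q=r.sense();d=np.array(q["tcp_pos"])[:2]-c;print(q["clock"],np.degrees(np.arctan2(d[1],d[0])),(a+180)%360-180,np.hypot(*d))
E
```

```text
-451.3 [ 2.2 -3.8  1.2]
-466.3 [ 1.9 -5.4  0.6]
-481.3 [ 2.  -6.9 -1. ]
-496.3 [ 1.7 -8.7 -1.3]
-511.3 [ 1.7 -8.3 -0.6]
-526.3 [ 1.1 -7.5 -0.7]
-541.3 [ 1.2 -5.8  0.1]
-549.3 [ 1.2 -6.2  0. ]
-557.3 [ 2.7 -6.4  0.6]
-565.3 [ 2.9 -4.   1.7]
-573.3 [ 2.2 -1.9  3.4]
-581.3 [2.5 1.3 4.2]
-589.3 [2.1 1.1 4.6]
-597.3 [2.5 3.  5.3]
-605.3 [1.8 4.8 6. ]
-613.3 [1.8 5.4 5.5]
-621.3 [2.3 5.1 5.4]
-629.3 [1.9 6.7 5.7]
-637.3 [2.3 6.8 5.2]
-645.3 [1.5 6.8 5.7]
-653.3 [1.3 7.1 4.5]
-661.3 [1.7 6.3 4.2]
-669.3 [1.1 7.6 4.7]
-677.3 [1.4 7.5 4.8]
-685.3 [2.  7.3 4.7]
-693.3 [2.4 6.9 4. ]
-701.3 [1.7 6.9 4.6]
-709.3 [2.  7.4 4. ]
-717.3 [2.  6.8 3.7]
-725.3 [1.3 6.2 4.5]
40.9583 -4.8221571248372594 -5.2999999999999545 0.06883752172236787
```

```bash
python3 - <<'E'
from h import *
import json
c,a=json.load(open("st.json"))
for i in range(16):
    a-=8; r.servo_line(pos(c,a),speed=.06); t=ft(a); print(round(a,1),np.round(t,2))
    if t[0]>3.8 or abs(t[1])>12 or abs(t[2])>14: break
json.dump([list(c),a],open("st.json","w"));q=r.sense();print(q["clock"])
s=r.snapshot("side");np.save("pics/s2.npy",s,allow_pickle=True);save(s,"side2",(150,140,310,260))
E
```

```text
-733.3 [0.18 5.2  3.72]
-741.3 [1.77 5.37 3.6 ]
-749.3 [1.93 5.58 4.37]
-757.3 [1.8  4.54 4.58]
-765.3 [2.84 4.75 5.94]
-773.3 [3.1  2.83 5.93]
-781.3 [4.   1.99 5.33]
43.1167
```

View pics/side2.png

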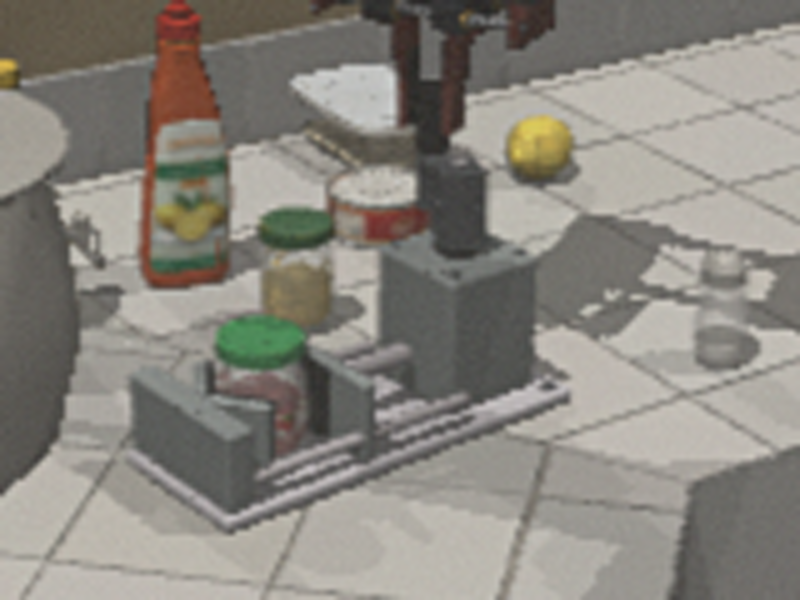

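The jar is now between the pad and the V jaw, and the force is ramping up from about -757° (roughly 40 N clamp). One more 8° step, then release and hand in.

```bash
python3 - <<'E'
from h import *
import json
c,a=json.load(open("st.json"))
a-=8; r.servo_line(pos(c,a),speed=.05); print(np.round(ft(a),2)); r.wait(.3); print(np.round(ft(a),2))
r.let_go(); p=pos(c,a); p[2]=.48; r.servo_line(p,speed=.15); r.wait(.3)
q=r.sense();print(q["clock"],q["contact_force"],q["opening"])
s=r.snapshot("wrist");save(s,"fin")
E
```

```text
[5.1  0.5  4.85]
[4.86 0.07 4.83]
46.1 [-0.22213035 -0.5895409   0.27018204] 0.08775980564353573
```

View pics/fin.png

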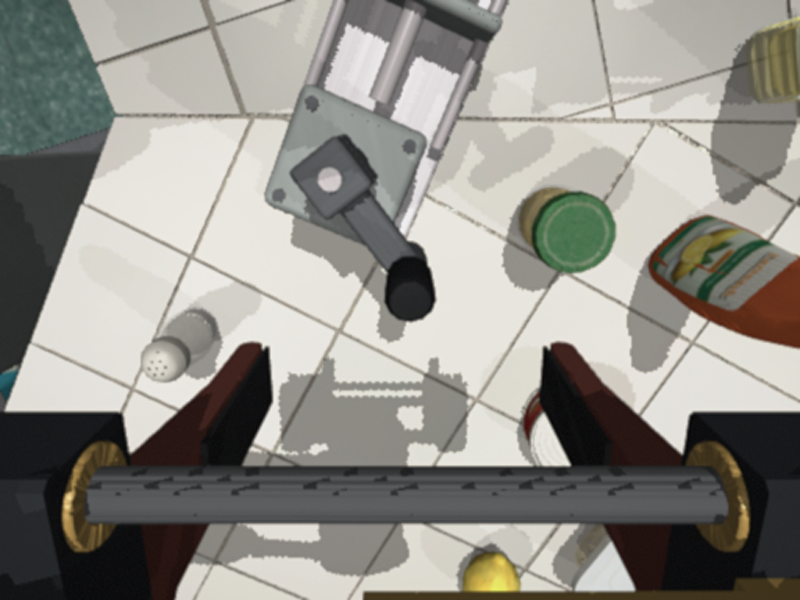

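The crank is on the spindle (pin at (330,180), grip at (410,288)), the gripper is clear, and the bystanders are where they were.

```bash
python3 -c "
from station import r
print(r.hand_in())"
```

```text
the job is handed in; nothing more can be done
None
```

The jar is clamped at an estimated 60 N (from the force felt at the grip), the crank is fully home and left on the spindle, and the job was handed in at about 46 s with the other items where they were.

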